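# Put the buffing-head valve in float

## Robot

A 6-joint arm with a two-finger parallel gripper is mounted at the origin on a cart in front of the work surface, level with it; the furniture and walls round the work are solid. World frame = base frame: x ahead of the robot, y to its left, z up, the work surface at z = 0. Lengths are in m, angles in degrees, forces in N, time in s.
With the tool pointing down it reaches from about 0.4 to 0.825 m from the base axis. Payload 7 kg.
Tool frame: the origin (TCP) lies on the mounting face of the last link; the fingertips stand 178 mm ahead of it and the grasp point (between the pads) lies 159 mm ahead of it (ctrl.tip_extent is the distance from the TCP to the fingertips, in m); z points along the fingers, y is the direction in which the jaws open and shut (so a half turn about z gives the same grasp; the last joint's range is limited). The gripper opens to 88 mm and grips with 3 to 60 N. Pads are 19 mm wide; open, the fingers measure 130 mm over their backs; the gripper's body (78 mm by 193 mm) begins 47 mm behind the grasp point.
Start: joints at [-48.868, 20.546, 0.682, 0, -70.136, -16.507], TCP at [0.281, -0.614, 0.405] pointing down, gripper open.
Joint ranges: [-176.03, 176.03], [-82.01, 121.73], [-58.28, 71.71], [-173.87, 95.51], [-174.79, -0.11], [-173.66, 173.66]. Speed limits (degrees/s): [136.94, 136.94, 172.46, 180, 180, 180].

## Interface

Orientations are given as [roll, pitch, yaw] about the fixed x, y, z axes, in that order (R = Rz(yaw) Ry(pitch) Rx(roll)).
In Python, from plant import ctrl gives the robot as it stands. The module is installed in compiled form; this text tells all that it offers.
- The arm moves only by the tool carry_out, never from a script. Its argument "moves" is text: rows parted by semicolons, each of 7 numbers parted by spaces: the finger opening in m, from 0 to 0.0876, then the shift along the tool's x, y, z in m, then the turn, a rotation vector about the tool's x, y, z in rad. A call has 1 to 20 rows; each row is the pose to reach, as a shift and turn from the pose commanded when the call began, along the tool's axes at that moment; what a row does not reach only later rows make up. A row lasts 1/10 s, in which the tool goes at most 50 mm and 8.59 degrees, less where a joint would pass 70% of its speed; a pose out of reach is approached as far as the arm can. A call with a gripper value outside its range is refused whole. The fingers move at their own pace and stop on an object; the grip force is fixed at half the most. Time passes only in rows, so rows that repeat a pose let the fingers close. It gives the time, the measured TCP pose, the force and the opening at its end, in the units of the state.
- ctrl.get_obs(): the state, without advancing time (a new reading comes with each control period).
- ctrl.snapshot(name): name is "scene" or "top"; returns a dict with "image" (384x512x3 uint8, red, green, blue), "K" (3x3 intrinsics, pixels), "R" (3x3) and "t" (3): a world point X has camera coordinates R X + t. Camera axes: x right, y down, z forward; pixel columns grow to the right and rows downward; lengths in m; the calibration is good to about 2 mm. A picture is of the moment at which its call begins. There is no depth.
- ctrl.close_job(): hands the job in, once; it reports no verdict.
Trained networks look in a picture, given as the dict that the camera call returned (one of the last four; its "shot" number tells which), for a name from the list of things; names that differ only in an ending like _2 or _b are one class to them, and where a whole thing is asked for, a point or a joint stands for the part that bears it (a point fixed in the world has none). Each returns a list of dicts, best first, with "confidence" (0 to 1); they miss things now and then, are a little off and sometimes report something else, mostly with a low value. They report only what shows in the picture. A call takes as long as a camera call.
- ctrl.recognise(picture, label): "extent" ([left, top, right, bottom] in pixels, round what is visible of it).
- ctrl.trace(picture, label): "region" (384x512 bool, what is visible of it) and "extent" ([left, top, right, bottom] in pixels, round what is visible of it).
- ctrl.mark_of(picture, label): "at" ([row, column] in pixels: a listed point, or the origin of a listed thing).
The state is a dict: "clock": time; "joint_pos": joint angles; "qvel": joint speeds; "tau": joint torques, N m; "tool_pos": TCP position; "orientation": TCP orientation; "force": force on the tool from outside, world axes, zero at the start; "moment": the same for the moment, N m; "opening": finger opening in m.
Only numpy, scipy, OpenCV 4.12 (cv2) and the standard library are available. Lean on these libraries where they do the work, as an engineer would, in place of code of your own. Each camera call takes 0.05 s, during which the arm holds its last target.

## Task

The buffing head has to ride on the work by its own weight, so put its hydraulic valve in float: push the lever with the red knob towards the yellow end of its gate, on past the stiff detent, until it drops into the float notch and stays there by itself. Leave the lever with the blue knob in neutral.

Things in the scene. Friction and masses are not known exactly. Their poses are not given: they have to be found in the camera images.
- red_valve: Grey hydraulic valve with a red-knobbed lever, bolted to the bench; base plate 150 x 90 x 8 mm. Origin: bench level, under the lever's pivot (62 mm up, axis y). x: level, the way to push for float, within 20 deg of straight ahead; z up. Lever: 11 mm rod, 36 mm ball knob, its centre at x = 140*sin(q-0.35), y = 0, z = 62+140*cos(q-0.35) mm at joint value q (189 to 202 mm up throughout).
- red_lever (a joint): Red-knobbed lever's angle q in rad: 0 neutral (leaning 0.35 rad to -x), + towards +x of red_valve. Starts at -0.08 to 0.12. Light (1 N at the knob) up to about 0.2, then a detent resists with up to about 10 N, most at 0.2 to 0.3; let go short of its crest (0.46) the lever springs back, past it the lever is drawn into the float notch at about 0.71 and held there. Hard stops at -0.12 and 0.79.
- blue_valve: The same valve but with a blue knob; same origin and axes. The valves stand side by side, 220 to 460 mm apart across the bench; either may be the left one. On both, two steel rails flank the lever's rod up to 130 mm above the bench; their yellow end marks the float notch. Two pipes at the back reach x = +97 mm. Other things on the bench are up to 170 mm tall.
- blue_lever (a joint): Blue-knobbed lever's angle in rad, same meaning and feel as the red one. Starts at -0.08 to 0.12, in neutral, where it must be left.

How it is judged (in metres and radians):
At the end, for the whole second after the job is handed in: The red-knobbed lever rests in its float notch (joint above 0.62 rad; the notch is at about 0.71) and is still; the blue-knobbed lever is in neutral (below 0.25 rad) (value of joint red_lever above 0.62 rad and velocity of joint red_lever between -0.1 and 0.1 rad/s and value of joint blue_lever below 0.25 rad); the robot touches nothing.
It fails at once if the blue-knobbed lever is pushed out of neutral (beyond 0.25 rad) (value of joint blue_lever above 0.25 rad).
It also fails if it takes over 29 s, if anything falls off the work surface, if the arm or the gripper's body presses on something with over 40 N, if the wrist force passes 120 N, or if a joint passes its speed limit or range.

## Working session

There is one attempt and no reset: what is moved stays moved. The work goes in short steps, Python scripts to look and compute and a tool call to move; the robot and the scene stay as the last step left them, time stands still between calls to the robot, and variables do not carry over. Pictures are saved under pics/ and viewed, and the job is handed in when it is done.

Besides the shell and the picture viewer there is one more tool, called after "Emit:" by a JSON object that holds its "fn" and its "kwargs", one argument or row to a line. carry_out: Moves the arm, as the interface text tells. Its arguments: {"type":"object","properties":{"moves":{"type":"string"}},"required":["moves"]}

```bash
mkdir -p pics; cat > h.py <<'E'
import numpy as np,cv2,pickle
from plant import ctrl
def snap(n,f):
    s=ctrl.snapshot(n); cv2.imwrite(f'pics/{f}.png',cv2.cvtColor(s['image'],cv2.COLOR_RGB2BGR)); return s
def ray(s,r,c):
    d=s['R'].T@np.linalg.inv(s['K'])@np.array([c,r,1.]); return -s['R'].T@s['t'],d
def atz(s,r,c,z):
    o,d=ray(s,r,c); return o+d*(z-o[2])/d[2]
def tri(a,b):
    (o1,d1),(o2,d2)=a,b
    A=np.stack([d1,-d2],1); x=np.linalg.lstsq(A,o2-o1,rcond=None)[0]
    p,q=o1+d1*x[0],o2+d2*x[1]; return (p+q)/2,np.linalg.norm(p-q)
E
python3 - <<'E'
from h import *
np.set_printoptions(precision=4,suppress=True)
a=snap('scene','s1');b=snap('top','t1')
for s in(a,b):
    print(-s['R'].T@s['t'],s['R'].tolist())
    for l in('red_valve','blue_valve','red_lever','blue_lever'):
        for f in (ctrl.recognise,ctrl.mark_of):
            try:
                for x in f(s,l)[:2]: print(l,x)
            except Exception as e: print(l,e)
    for n,m in(('red',lambda i:(i[...,0]>120)&(i[...,1]<70)&(i[...,2]<70)),('blue',lambda i:(i[...,2]>110)&(i[...,0]<70)&(i[...,1]<110))):
        k,_,st,ce=cv2.connectedComponentsWithStats(m(s['image'].astype(int)).astype(np.uint8))
        for j in range(1,k):
            if st[j,4]>25: print(n,st[j],ce[j])
print(ctrl.get_obs())
E
```

```text
[-0.0506 -0.404   0.5176] [[0.5838391992069126, -0.8118683642131109, 0.0012444514286222232], [-0.4284743732249454, -0.3094301784616864, -0.8489185332802313], [0.6895951717920601, 0.4950987011163493, -0.5285222561008974]]
red_valve {'extent': [146.1, 112.0, 223.4, 211.2], 'confidence': 0.55}
red_valve {'at': [191.5, 184.3], 'confidence': 0.71}
blue_valve {'extent': [274.6, 153.4, 351.5, 279.1], 'confidence': 0.96}
blue_valve {'at': [244.3, 314.3], 'confidence': 0.96}
red_lever {'extent': [143.9, 109.6, 183.9, 173.2], 'confidence': 0.56}
red_lever it knows: blue_valve, red_valve
blue_lever it knows: blue_valve, red_valve
red [305  15  13   4  28] [310.9286  15.6786]
red [ 283   81   83   29 1108] [320.2554  94.9522]
red [144 109  19  19 284] [153.1937 117.7641]
red [333 127  15  27 177] [340.0226 143.9322]
blue [331   0  17  17 192] [338.7604   7.6302]
blue [319 121  16  35 239] [325.8117 137.8243]
blue [285 157  31  21 106] [305.3585 170.5755]
[0.2973 0.003  1.0202] [[0.02406751969246651, -0.9997030473578904, 0.003817276411264114], [-0.9721966163332995, -0.024294628255213963, -0.23290
[... 467 characters left out ...]
[317.4, 189.5, 335.1, 223.3], 'confidence': 0.83}
blue_lever it knows: blue_valve, red_valve
red [295 104  11  15 113] [300.0885 111.6372]
red [142 203  17  17 173] [150.4913 209.7514]
blue [146  63   8  39 214] [149.3551  82.0701]
{'clock': 0.7, 'joint_pos': array([-48.8678,  20.5429,   0.6797,  -0.0009, -70.1353, -16.508 ]), 'qvel': array([ 0.0901, -0.0701,  0.0056,  0.0836, -0.004 ,  0.0586]), 'tau': array([  0.0028, -58.2167,  29.325 ,   7.0009,   0.0126,  -0.    ]), 'tool_pos': array([ 0.2812, -0.6136,  0.4047]), 'orientation': array([-179.9987,    0.0013, -155.3761]), 'force': array([0.0818, 0.7571, 0.9749]), 'moment': array([ 0.0354, -0.0102, -0.0298]), 'opening': 0.08746031073105312}
```

```bash
python3 - <<'E'
import cv2
for n in('s1','t1'):
    i=cv2.imread(f'pics/{n}.png'); cv2.imwrite(f'pics/{n}b.png',cv2.resize(i,(800,600),interpolation=cv2.INTER_CUBIC))
i=cv2.imread('pics/t1.png')[140:260,120:360]; cv2.imwrite('pics/t1c.png',cv2.resize(i,(800,400),interpolation=cv2.INTER_CUBIC))
E
```

```text
(no output)
```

View pics/s1b.png

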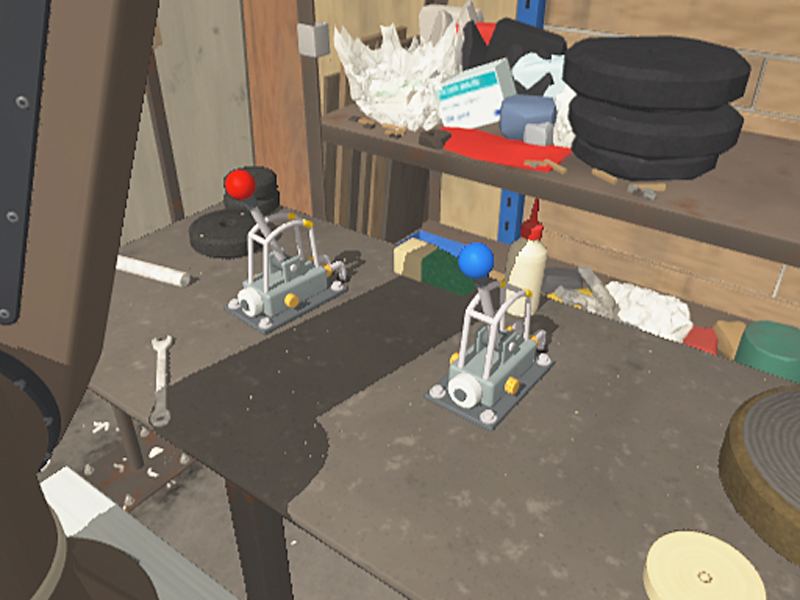

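View pics/t1b.png

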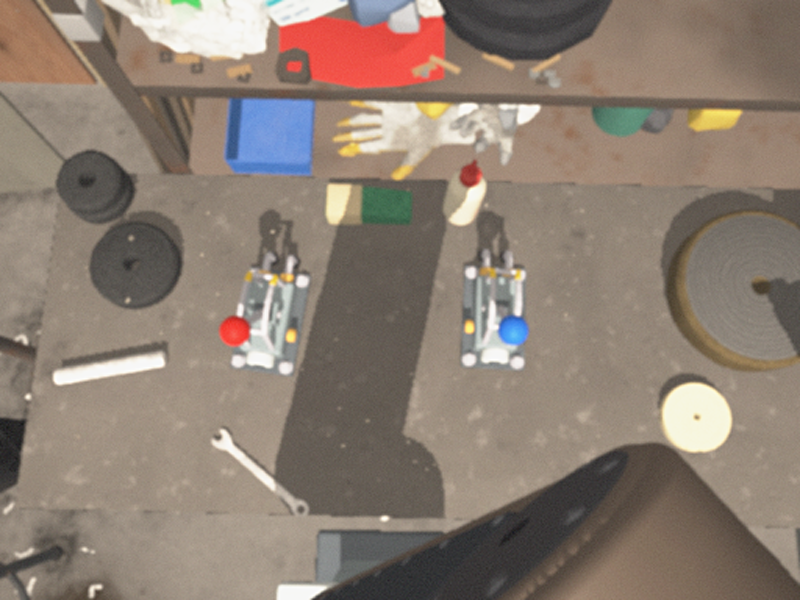

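View pics/t1c.png

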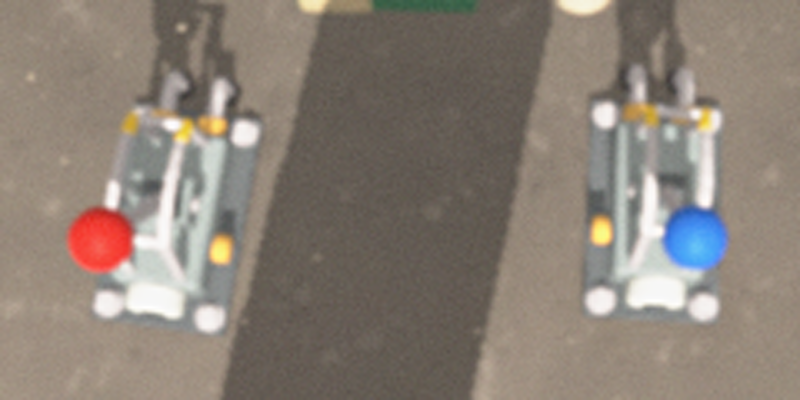

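```bash
python3 - <<'E'
from h import *
np.set_printoptions(precision=4,suppress=True)
a=ctrl.snapshot('scene');b=ctrl.snapshot('top')
def P(s,X): x=s['K']@(s['R']@X+s['t']); return x[:2]/x[2]
for n,m in(('red',lambda i:(i[...,0]>1.8*i[...,1]+30)&(i[...,0]>1.8*i[...,2]+30)),('blue',lambda i:(i[...,2]>1.5*i[...,0]+30))):
    rs=[]
    for s,g in((a,(153,118) if n=='red' else (305,167)),(b,(150,210) if n=='red' else (328.5,211.5))):
        k,L,st,ce=cv2.connectedComponentsWithStats(m(s['image'].astype(int)).astype(np.uint8))
        j=min(range(1,k),key=lambda j:np.hypot(*(st[j,:2]+st[j,2:4]/2-.5-g))+(100 if st[j,4]<60 else 0))
        c=st[j,:2]+st[j,2:4]/2-.5; print(n,st[j],ce[j]); rs.append(ray(s,ce[j][1],ce[j][0]))
    print(tri(*rs), 'topz.19',)
for nm,pts in(('red',[(107,303),(209,319),(245,131)]),('blue',[(600,300),(704,305),(709,117),(604,114)])):
    w=np.array([atz(b,140+r/3.333,120+c/3.333,.013) for c,r in pts]); print(nm,w)
print(atz(b,203.7,171.3,0),atz(b,199.7,317.5,0),atz(a,191.5,184.3,0),atz(a,244.3,314.3,0))
# shelf front edge: scene point right end ~ (325,150)/1.5625 ; top
sc=.64
print('shelf',tri(ray(a,130*sc,325*sc),ray(b,92*sc,135*sc)))
for z in(0.2,.3,.4,.5): print(atz(b,92*sc,300*sc,z),atz(b,110*sc,300*sc,z))
E
```

```text
red [144 109  19  19 287] [153.1986 117.8118]
red [141 203  19  18 274] [149.646  211.5365]
(array([0.454 , 0.199 , 0.1929]), np.float64(0.0012999490380700075)) topz.19
blue [258 148  58  30 646] [296.4009 162.3777]
blue [319 202  19  19 279] [328.1577 211.043 ]
(array([ 0.4578, -0.1216,  0.2002]), np.float64(0.01334967807390488)) topz.19
red [[0.4454 0.2323 0.013 ]
 [0.4364 0.1642 0.013 ]
 [0.5654 0.1476 0.013 ]]
blue [[ 0.4554 -0.0939  0.013 ]
 [ 0.4538 -0.1628  0.013 ]
 [ 0.5832 -0.168   0.013 ]
 [ 0.5835 -0.0964  0.013 ]]
[0.5104 0.1966 0.    ] [ 0.5279 -0.1348  0.    ] [0.5085 0.1945 0.    ] [ 0.5178 -0.1279  0.    ]
shelf (array([0.7958, 0.3709, 0.1322]), np.float64(0.007031514438819793))
[0.7608 0.1374 0.2   ] [0.7359 0.136  0.2   ]
[0.7043 0.121  0.3   ] [0.6824 0.1198 0.3   ]
[0.6478 0.1046 0.4   ] [0.6289 0.1036 0.4   ]
[0.5913 0.0883 0.5   ] [0.5755 0.0874 0.5   ]
```

Emit:
{"fn": "carry_out", "kwargs": {
  "moves": "0.02 -0.26 0.17 -0.095 0 0 0.2;0.02 -0.26 0.17 -0.095 0 0 0.2;0.02 -0.26 0.17 -0.095 0 0 0.2;0.02 -0.26 0.17 -0.095 0 0 0.2;0.02 -0.26 0.17 -0.095 0 0 0.2;0.02 -0.26 0.17 -0.095 0 0 0.2;0.02 -0.26 0.17 -0.095 0 0 0.2;0.02 -0.437 0.475 -0.095 0 0 0.4;0.02 -0.437 0.475 -0.095 0 0 0.4;0.02 -0.437 0.475 -0.095 0 0 0.4;0.02 -0.437 0.475 -0.095 0 0 0.4;0.02 -0.437 0.475 -0.095 0 0 0.4;0.02 -0.437 0.475 -0.095 0 0 0.4;0.02 -0.437 0.475 -0.095 0 0 0.4;0.02 -0.465 0.682 -0.095 0 0 0.56;0.02 -0.465 0.682 -0.095 0 0 0.56;0.02 -0.465 0.682 -0.095 0 0 0.56;0.02 -0.465 0.682 -0.095 0 0 0.56;0.02 -0.465 0.682 -0.095 0 0 0.56;0.02 -0.465 0.682 -0.095 0 0 0.56"
}}

```text
clock: 2.8
tool_pos: [0.4189, 0.2027, 0.4997]
orientation: [180.0, 0.0, 172.8]
force: [1.0, -0.4, -0.4]
opening: 0.0198
```

Emit:
{"fn": "carry_out", "kwargs": {
  "moves": "0.02 0.025 0.001 -0.0 0 0 0.005;0.02 0.025 0.001 0.04 0 0 0.005;0.02 0.025 0.001 0.08 0 0 0.005;0.02 0.025 0.001 0.12 0 0 0.005;0.02 0.025 0.001 0.155 0 0 0.005;0.02 0.025 0.001 0.155 0 0 0.005;0.02 0.025 0.001 0.155 0 0 0.005"
}}

```text
clock: 3.5
tool_pos: [0.3956, 0.2042, 0.3455]
orientation: [-179.9, 0.0, 172.2]
force: [0.6, 0.6, 0.3]
opening: 0.02
```

```bash
python3 - <<'E'
from h import *
for n in('scene','top'):
    s=snap(n,n+'2')
    i=cv2.imread(f'pics/{n}2.png'); i=i[60:220,80:280] if n=='scene' else i[130:270,80:255]
    cv2.imwrite(f'pics/{n}2c.png',cv2.resize(i,None,fx=3.5,fy=3.5,interpolation=cv2.INTER_CUBIC))
print(ctrl.get_obs())
E
```

```text
{'clock': 3.6, 'joint_pos': array([ 5.28600600e+01,  1.29057472e+00, -3.18857472e+01,  4.83067043e-02,
       -5.66534832e+01, -1.50624794e+02]), 'qvel': array([ 0.12482387, -0.40457033, -0.08505281, -0.2815668 ,  0.41172481,
       -0.05105984]), 'tau': array([-6.27759425e-02, -2.68933582e+01,  2.53693110e+01,  6.00531086e+00,
       -1.00397004e-01,  5.58987202e-03]), 'tool_pos': array([0.39587876, 0.20478081, 0.3467527 ]), 'orientation': array([1.79871529e+02, 1.18714216e-01, 1.72261627e+02]), 'force': array([-0.86200651, -0.04398875,  0.15558984]), 'moment': array([-0.03358776, -0.04454878, -0.00854979]), 'opening': 0.019827994260817126}
```

View pics/scene2c.png

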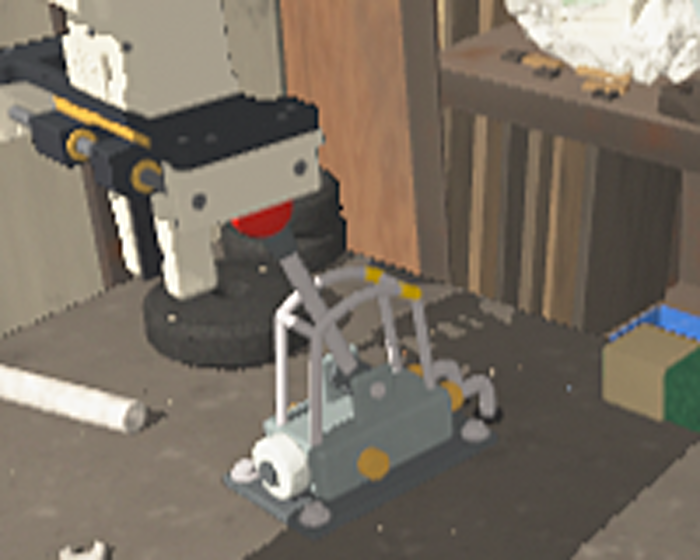

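View pics/top2c.png

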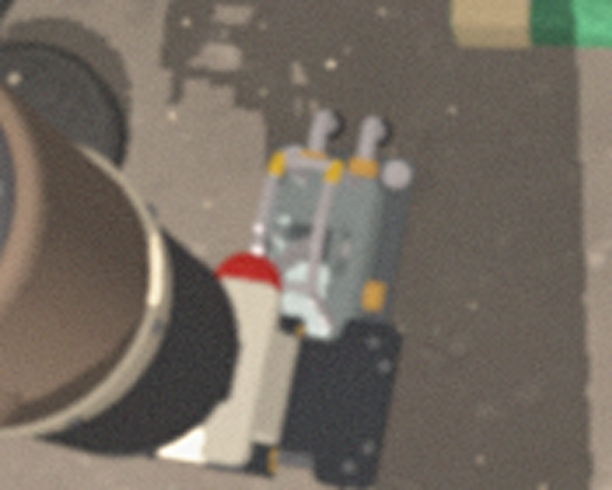

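Emit:
{"fn": "carry_out", "kwargs": {
  "moves": "0.02 -0.01 0.002 0.001 0 0 0;0.02 -0.02 0.002 0.001 0 0 0;0.02 -0.03 0.002 0.001 0 0 0;0.02 -0.038 0.002 0.001 0 0 0;0.02 -0.046 0.002 0.001 0 0 0;0.02 -0.054 0.002 0.001 0 0 0;0.02 -0.062 0.002 0.001 0 0 0;0.02 -0.07 0.002 0.001 0 0 0"
}}

```text
clock: 4.4
tool_pos: [0.4653, 0.1968, 0.3436]
orientation: [-180.0, -0.0, 172.2]
force: [-6.1, 1.1, 5.1]
opening: 0.0203
```

```bash
python3 - <<'E'
from h import *
for n in('scene','top'):
    s=snap(n,n+'3')
    i=cv2.imread(f'pics/{n}3.png'); i=i[60:220,80:280] if n=='scene' else i[130:270,80:255]
    cv2.imwrite(f'pics/{n}3c.png',cv2.resize(i,None,fx=3.5,fy=3.5,interpolation=cv2.INTER_CUBIC))
print(ctrl.get_obs())
E
```

```text
{'clock': 4.5, 'joint_pos': array([ 4.52233707e+01,  7.49157677e+00, -2.54080622e+01,  1.07584234e-02,
       -5.71213243e+01, -1.43004351e+02]), 'qvel': array([ 0.63767497, -0.74432537, -1.0477865 , -0.08882111,  0.62171014,
       -0.96774215]), 'tau': array([ -0.69510089, -35.29551387,  26.32937014,   6.35225683,
         0.30511773,   0.20641923]), 'tool_pos': array([0.46554774, 0.19683729, 0.3435408 ]), 'orientation': array([-1.79977821e+02, -5.40050385e-03,  1.72224861e+02]), 'force': array([-2.58629779, -0.26501274,  2.55545392]), 'moment': array([-0.03380809,  0.62880973, -0.03775783]), 'opening': 0.020162133488886933}
```

View pics/scene3c.png

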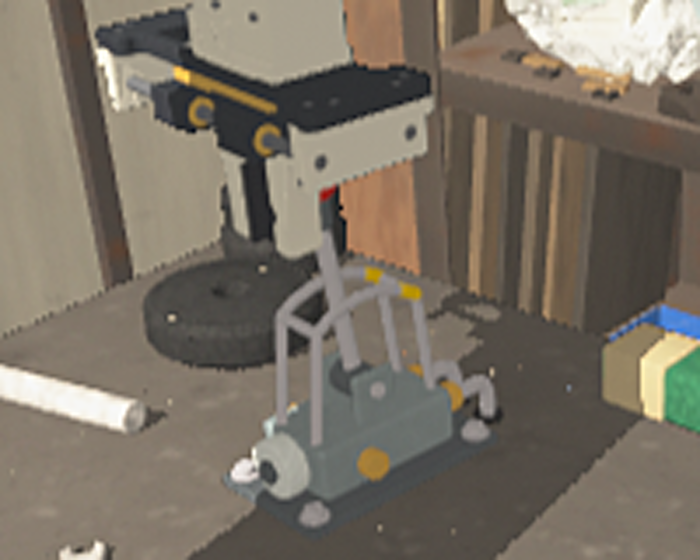

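View pics/top3c.png

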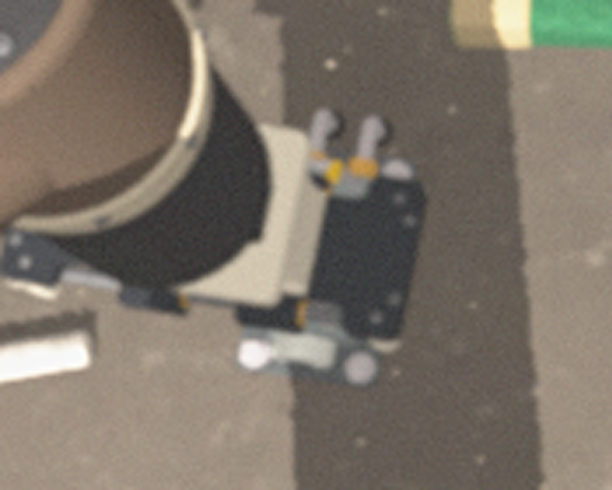

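Emit:
{"fn": "carry_out", "kwargs": {
  "moves": "0.02 -0.008 0 0 0 0 0;0.02 -0.016 0 0 0 0 0;0.02 -0.024 0 0 0 0 0;0.02 -0.032 0 0 0 0 0;0.02 -0.04 0 0 0 0 0;0.02 -0.046 0 0 0 0 0;0.02 -0.052 0 0 0 0 0;0.02 -0.058 0 0 0 0 0;0.02 -0.058 0 0 0 0 0"
}}

```text
clock: 5.4
tool_pos: [0.5229, 0.189, 0.3434]
orientation: [-180.0, -0.0, 172.2]
force: [0.7, -0.4, -0.2]
opening: 0.0202
```

```bash
python3 - <<'E'
from h import *
for n in('scene',):
    s=snap(n,n+'4')
    i=cv2.imread(f'pics/{n}4.png'); i=i[60:220,80:280]
    cv2.imwrite(f'pics/{n}4c.png',cv2.resize(i,None,fx=3.5,fy=3.5,interpolation=cv2.INTER_CUBIC))
o=ctrl.get_obs();print(o['tool_pos'],o['force'],o['clock'])
E
```

```text
[0.5225094  0.18895438 0.34337321] [-0.45774227 -0.09429673  0.49339763] 5.45
```

View pics/scene4c.png

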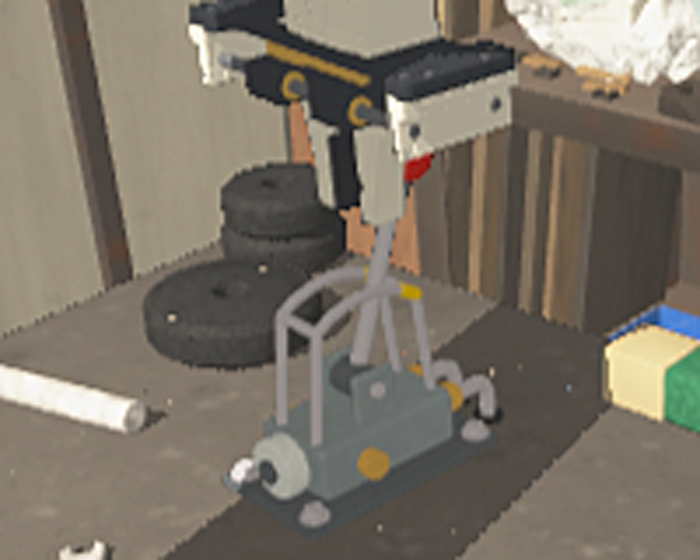

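Emit:
{"fn": "carry_out", "kwargs": {
  "moves": "0.02 0.02 0 0 0 0 0;0.02 0.04 0 0 0 0 0;0.02 0.07 0 0 0 0 0;0.02 0.1 0 0 0 0 0;0.02 0.1 0 -0.04 0 0 0;0.02 0.1 0 -0.08 0 0 0;0.02 0.1 0 -0.12 0 0 0;0.02 0.1 0 -0.12 0 0 0;0.02 0.1 0 -0.12 0 0 0"
}}

```text
clock: 6.35
tool_pos: [0.4228, 0.2025, 0.4645]
orientation: [179.9, 0.1, 172.3]
force: [0.2, -0.4, -1.3]
opening: 0.0199
```

```bash
python3 - <<'E'
from h import *
np.set_printoptions(precision=4,suppress=True)
a=snap('scene','s5');b=snap('top','t5')
rs=[]
for s,lo in((a,(120,80,280,200)),(b,(100,130,255,270))):
    i=s['image'].astype(int);x0,y0,x1,y1=lo
    m=((i[...,0]>1.8*i[...,1]+30)&(i[...,0]>1.8*i[...,2]+30)).astype(np.uint8); w=np.zeros_like(m);w[y0:y1,x0:x1]=m[y0:y1,x0:x1]
    k,L,st,ce=cv2.connectedComponentsWithStats(w); j=1+st[1:,4].argmax(); print(st[j],ce[j]); rs.append(ray(s,ce[j][1],ce[j][0]))
p,e=tri(*rs);print('red knob',p,e,'moved x',p-[.454,.199,.193])
o=ctrl.get_obs();print(o['tool_pos'],o['force'],o['clock'],np.abs(o['qvel']).max())
i=cv2.imread('pics/s5.png');cv2.imwrite('pics/s5b.png',cv2.resize(i,(800,600)))
E
```

```text
[186  95  18  17 225] [194.3422 102.9733]
[152 150  19  18 258] [160.6473 158.7326]
red knob [0.5549 0.1863 0.1938] 0.0020338968886121347 moved x [ 0.1009 -0.0127  0.0008]
[0.4227 0.2023 0.4628] [0.2309 0.1288 0.3318] 6.45 0.8610326043752924
```

View pics/s5b.png

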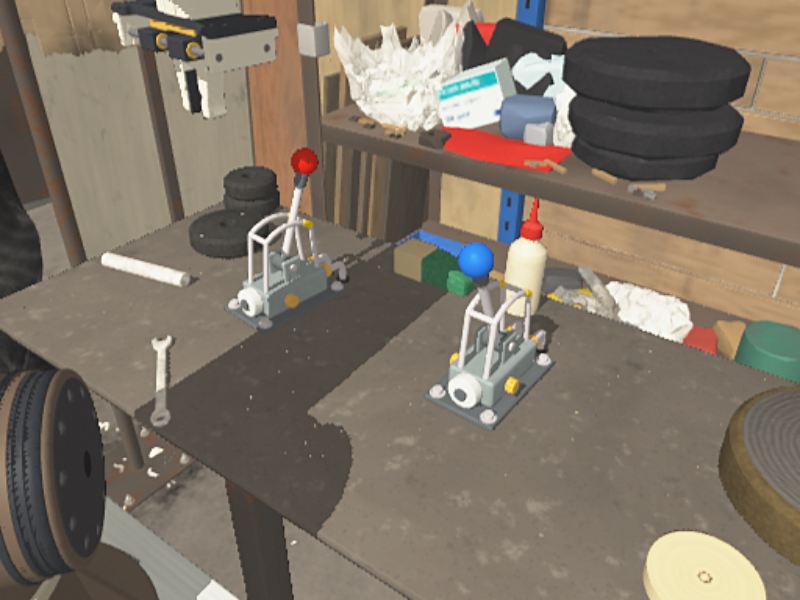

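The red lever leans forward at the yellow end, with its knob at about (304,160). The blue knob is unchanged at (476,260), and the gripper is well clear.

```bash
python3 -c "
from plant import ctrl
print(ctrl.close_job())"
```

```text
the job is handed in; nothing more can be done
None
```

The red lever is in float, and I handed the job in at about 6.5 s of the 29 s allowed; no verdict is reported.

I set the fingers 20 mm apart behind the red knob, pushed it along the gate past the detent, then backed the arm away and up.

- **Red lever:** the contact force fell to about zero at the end of the push, so the lever had run ahead of the fingers. After I backed off, its knob stayed about 102 mm further on, at (0.555, 0.186, 0.194) m. That puts the joint at about 0.69 rad, which agrees with the notch at 0.71. The two camera lines of sight crossed within 2 mm. I took only that one reading after the push and did not measure that the lever was still.
- **Blue lever:** its knob is at the same pixel in the scene pictures before and after, so it did not visibly move. I did not get a usable joint angle for it, because the colour mask also picked up the blue tray behind it.
- **Robot:** it is clear of everything, with the fingertips about 0.29 m above the bench. Force readings at the end were close to zero, and the readings I took peaked at about 8 N.

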